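# Lay out the punching set-up on the smith's bench

### The job

Set the bench up for punching: put the larger ring (the bolster) in the middle of the anvil's flat face and lay the rectangular blank flat and centred on top of that ring, its length running the way the horn points. Stand the punch upright, nose up, on the plate midway between the anvil and the swage block, and stand the flatter on its square foot on the plate straight in front of the swage block (on the robot's side), centred on it with about 25 mm clear between them. Leave the small collar, the hammer and the chisel where they lie.

Things in the scene. Friction and masses are not known exactly. Their poses are not given: they have to be found in the camera images.
- plate: Flat dark steel set-up plate fixed on the bench, 250 (x) by 360 (y) by 10 mm thick; origin at the centre of its underside, x axis to the far side (away from the robot at plate yaw 0), y to the left, z up. The anvil and the swage block stand on it, one 115 mm to each side of its centre along its y (which is on which side varies), so its centre is the middle of the 150 mm space between them. It is turned by up to 15 degrees.
- anvil: Small bench anvil fixed on the plate, bright face on a dark  base and flat face 110 (x) by 80 (y) mm, face 60 mm above its foot, a waist between, and a tapering horn that sticks out 64 mm beyond its front end, pointing along -x, towards the robot. Origin at the centre of its foot (on the plate's top, 10 mm above the bench), straight below the centre of the flat face; axes as the plate's.
- swage: Swage block fixed on the plate: grey iron block 70 (x) by 80 (y) by 60 mm high with one square and three round holes in its top. Origin at the centre of its foot (on the plate's top); axes as the plate's; its front is the side towards the robot (-x), 35 mm from its centre.
- bolster_c (a point): Bolster ring (loose): thick steel ring standing flat, 46 mm outside, 22 mm bore, 26 mm high, about 0.26 kg; the larger of the two rings on the bench. Point at its centre, half-way up; z along its axis.
- blank_c (a point): Blank (loose): plain flat dark steel rectangle 100 (x) by 54 (y) by 12 mm thick, about 0.5 kg, lying flat. Point at its centre, half-way up; x along its length, z up.
- punch_c (a point): Punch (loose): round steel punch standing on its flat end, 30 mm diameter for its lower 62 mm, then tapering to a 12 mm nose at the top, 92 mm high, about 0.4 kg. Point on its axis, half-way up (46 mm); z up.
- flatter_c (a point): Flatter head (loose, no handle): standing on its square foot 50 by 50 by 14 mm, with a square dark shank 32 by 32 mm rising from the middle of it to 80 mm overall height, about 0.6 kg. A 40 by 40 mm step on the foot ends 22 mm up. Point at its centre, half-way up (40 mm); x and y square to the shank's sides, z up.
- collar_c (a point): Small collar (loose, to be left alone): ring 30 mm outside, 16 mm bore, 14 mm high. Point at its centre.
- hammer: Hand hammer with a 280 mm handle lying at the left side of the bench (loose, to be left alone). Origin at its underside near its middle.
- chisel_c (a point): Cold chisel with a blue body, about 146 mm long and 18 mm thick, lying at the right side of the bench (loose, to be left alone). Point near its middle.

How it is judged:
At the end, for the whole second after the job is handed in: Flat, upright, released, at rest: bolster on the anvil face and blank on the bolster, each centred to 12 mm, blank along the horn to 0.25 rad; punch, nose up, within 15 mm of the plate centre; flatter on the plate, 70 to 100 mm in front of the swage block centre, 15 mm sideways (horizontal distance between bolster_c and anvil below 0.012 m and (angle between bolster_c's own z axis and vertical below 0.1 rad or angle between bolster_c's own z axis and vertical above 3.04 rad) and z of bolster_c in the frame of anvil between 0.068 and 0.078 m and horizontal distance between blank_c and bolster_c below 0.012 m and angle between the x axis of blank_c and the x axis of anvil, either way round below 0.25 rad and z of blank_c in the frame of anvil between 0.087 and 0.097 m and (angle between blank_c's own z axis and vertical below 0.1 rad or angle between blank_c's own z axis and vertical above 3.04 rad) and horizontal distance between punch_c and plate below 0.015 m and angle between each of punch_c, flatter_c's own z axis and vertical below 0.1 rad and z of punch_c in the frame of plate between 0.051 and 0.061 m and x of flatter_c in the frame of swage between -0.1 and -0.07 m and y of flatter_c in the frame of swage between -0.015 and 0.015 m and z of flatter_c in the frame of swage between 0.035 and 0.045 m and linear speed of each of bolster, blank, punch, flatter below 0.01 m/s); the robot touches nothing.
It fails at once if the small collar was moved by more than 25 mm (distance of collar_c from where it was at the start of the episode above 0.025 m).
It fails at once if the hammer was moved by more than 25 mm (distance of hammer from where it was at the start of the episode above 0.025 m).
It fails at once if the chisel was moved by more than 25 mm (distance of chisel_c from where it was at the start of the episode above 0.025 m).
It also fails if it takes over 112 s, if anything falls off the work surface, if the arm or the gripper's body presses on something with over 40 N, if the wrist force passes 120 N, or if a joint passes its speed limit or range.

### The arm

A 7-joint arm with a two-finger parallel gripper is mounted at the origin on the work surface. World frame = base frame: x ahead of the robot, y to its left, z up, the work surface at z = 0. Lengths are in m, angles in rad, forces in N, time in s.
With the tool pointing down it reaches from about 0.4 to 0.85 m from the base axis. Payload 10.4 kg.
Tool frame: the origin (TCP) lies at the very end of the fingers, on their centre line; the grasp point (between the pads) lies 19 mm behind it; z points along the fingers, y is the line along which they close (so a half turn about z gives the same grasp; the last joint's range is limited). The gripper opens to 87 mm and grips with 3 to 60 N. Pads are 19 mm wide; open, the fingers measure 117 mm over their backs; the gripper's body (75 mm by 190 mm) begins 51 mm behind the grasp point.
Start: joints at [1.253, 0.332, -0.065, 1.46, 0.022, 1.35, -0.088], TCP at [0.182, -0.598, 0.223] pointing down, gripper open.
Joint ranges: [-2.6, 2.6], [-0.5, 2.12], [-1.47, 1.34], [0.16, 2.42], [-1.27, 4.41], [0.06, 2.06], [-2.6, 2.6]. Speed limits (rad/s): [2.22, 2.22, 2.79, 2.79, 3.14, 3.14, 3.14].

### API

Orientations are given as a unit quaternion [x, y, z, w].
In Python, from bench import * gives the robot as it stands.
- The arm moves only by the tool step_arm, never from a script. Its arguments are lists of equal length, an entry for each row: "delta_pos": the shift along the world's x, y, z in units of 25 mm (1.0 is 25 mm), a list of three; "turn": the turn about the world's z in units of 0.12 rad (1.0 is 0.12 rad). In form: {"delta_pos": [[tx, ty, tz], ...], "turn": [turn, ...]}. A call has 1 to 12 rows; each row shifts and turns the commanded pose from where the row before left it; what a row does not reach is not made up. A row lasts 1/10 s, in which the tool goes at most 50 mm and 8.59 degrees, less where a joint would pass 70% of its speed; a pose out of reach is approached as far as the arm can. A call with a number of a shift or a turn outside -1 to 1 is refused whole. A call with a gripper value outside its range is refused whole. "grip" is the closure, from 0 (fully open) to 1 (shut), set as the call begins (left out, the last holds). The fingers move at their own pace and stop on an object; "newtons" is the grip in N (left out, the last holds). Time passes only in rows, so rows that do not move let the fingers close. It gives the time, the measured TCP pose, the force, the opening and the grip force at its end, in the units of the state.
- read_state(): the state, without advancing time (a new reading comes with each control period).
- camera(name): name is "scene" or "side" or "wrist"; returns a dict with "image" (384x512x3 uint8, red, green, blue), "z_map" (384x512 float32, m along the optical axis (not along the pixel's ray), 0 where there is no reading), "mtx" (3x3 intrinsics, pixels), "view" (4x4, takes a point from world to camera coordinates). Camera axes: x right, y up, looking along -z (the intrinsics and any distortion apply to the point x, -y, -z); pixel columns grow to the right and rows downward; lengths in m; the calibration is good to about 2 mm. The wrist camera is an equidistant fisheye: a pixel r from the principal point sees the ray r / f radians off the axis. A picture is of the moment at which its call begins.
- close_job(): hands the job in; it is judged then, once.
The state is a dict: "time": time; "joint_positions": joint angles; "joint_vel": joint speeds; "joint_torque": joint torques, N m; "ee_pos": TCP position; "eef_rot": TCP orientation; "ft_force": force on the tool from outside, world axes, zero at the start; "torque": the same for the moment, N m; "width": finger opening in m; "grip_force": force on a finger pad.
Only numpy, scipy, OpenCV 4.12 (cv2) and the standard library are available. Lean on these libraries where they do the work, as an engineer would, in place of code of your own. Each camera call takes 0.05 s, during which the arm holds its last target. There are 200 camera calls.

## Working session

There is one attempt and no reset: what is moved stays moved. The work goes in short steps, Python scripts to look and compute and a tool call to move; the robot and the scene stay as the last step left them, time stands still between calls to the robot, and variables do not carry over. Pictures are saved under pics/ and viewed, at most 14 in all, crops included, and the job is handed in when it is done.

Besides the shell and the picture viewer there is one more tool, called after "Request:" in YAML: its name, and indented under it one key for each argument. step_arm: Moves the arm, as the interface text tells. Shifts and turns lie within -1 to 1; 1 stands for 25 mm of shift or 0.12 rad of turn. Its arguments: {"type":"object","properties":{"delta_pos":{"type":"array"},"turn":{"type":"array"},"grip":{"type":"number"},"newtons":{"type":"number"}},"required":["delta_pos","turn"]}

```bash
mkdir -p pics; ls
python3 - <<'E'
from bench import *
import cv2, numpy as np
s=read_state(); print({k:np.round(v,3).tolist() for k,v in s.items()})
for n in ("scene","side"):
    c=camera(n); cv2.imwrite(f"pics/{n}0.png",c["image"][:,:,::-1]); np.savez(f"{n}0.npz",**c)
    print(n,c["mtx"].round(1).tolist(),c["view"].round(3).tolist(), c.keys())
E
```

```text
pics
{'time': 0.0, 'joint_positions': [1.253, 0.333, -0.065, 1.461, 0.022, 1.35, -0.088], 'joint_vel': [-0.0, -0.001, 0.002, 0.0, -0.002, 0.002, -0.0], 'joint_torque': [0.0, -62.326, 0.025, -38.989, -0.061, 0.04, 0.0], 'ee_pos': [0.181, -0.598, 0.222], 'eef_rot': [0.989, 0.147, -0.0, -0.001], 'ft_force': [0.029, 0.083, -0.623], 'torque': [-0.012, 0.014, -0.01], 'grip_force': 0.0, 'width': 0.087}
scene [[420.3, 0.0, 267.4], [0.0, 420.3, 186.5], [0.0, 0.0, 1.0]] [[-0.876, 0.482, 0.005, 0.467], [-0.335, -0.616, 0.713, 0.145], [0.347, 0.623, 0.701, -1.371], [0.0, 0.0, 0.0, 1.0]] dict_keys(['image', 'z_map', 'mtx', 'view'])
side [[376.4, 0.0, 255.4], [0.0, 376.4, 188.1], [0.0, 0.0, 1.0]] [[0.968, -0.252, -0.017, -0.541], [0.183, 0.653, 0.735, -0.143], [-0.174, -0.714, 0.678, -1.097], [0.0, 0.0, 0.0, 1.0]] dict_keys(['image', 'z_map', 'mtx', 'view'])
```

View pics/scene0.png

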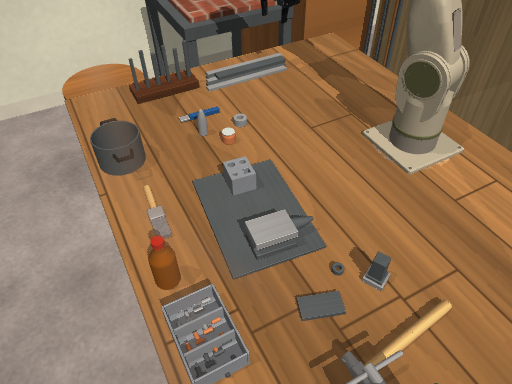

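View pics/side0.png

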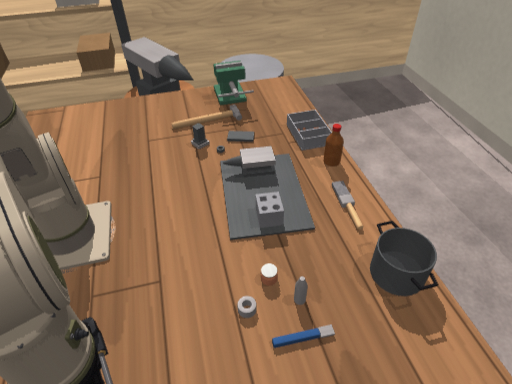

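The scene view shows the anvil at (272,230) with its horn to the right, the swage at (239,175), the punch at (202,122) beside the blue chisel, a ring at (240,119), a small ring at (337,268), the flatter at (378,268), the blank at (320,305) and the hammer at (400,345). The side view shows the same layout. Next I'll turn the depth maps into a top-down height and colour map.

```bash
cat > h.py <<'E'
import numpy as np, cv2
def world(c):
    z=c["z_map"].astype(float); v,u=np.indices(z.shape); K=c["mtx"]
    p=np.stack([(u-K[0,2])/K[0,0]*z,-(v-K[1,2])/K[1,1]*z,-z],-1)
    T=np.linalg.inv(c["view"]); w=p@T[:3,:3].T+T[:3,3]
    w[z<=0]=np.nan; return w
def px(c,P):
    q=c["view"][:3,:3]@np.asarray(P)+c["view"][:3,3]; K=c["mtx"]
    return K[0,0]*q[0]/-q[2]+K[0,2], -K[1,1]*q[1]/-q[2]+K[1,2]
def ray(c,u,v,zp):
    K=c["mtx"];T=np.linalg.inv(c["view"])
    d=T[:3,:3]@np.array([(u-K[0,2])/K[0,0],-(v-K[1,2])/K[1,1],-1]);o=T[:3,3]
    return o+d*(zp-o[2])/d[2]
E
python3 - <<'E'
from h import *
x0,x1,y0,y1=0.2,0.9,-0.75,0.75; s=0.002
for n in("scene","side"):
    c=np.load(n+"0.npz"); w=world(c).reshape(-1,3); im=c["image"].reshape(-1,3)
    for lo in (0,):
        I=np.zeros((int((x1-x0)/s),int((y1-y0)/s),3),np.uint8)
        ok=(w[:,0]>x0)&(w[:,0]<x1)&(w[:,1]>y0)&(w[:,1]<y1)&(w[:,2]<.2)&(w[:,2]>-.02)
        a=w[ok];o=np.argsort(a[:,2]);a=a[o];b=im[ok][o]
        r=((x1-a[:,0])/s).astype(int).clip(0,I.shape[0]-1);q=((y1-a[:,1])/s).astype(int).clip(0,I.shape[1]-1)
        I[r,q]=b[:,::-1]
        I=cv2.dilate(I,np.ones((3,3)))
        cv2.imwrite(f"pics/top_{n}.png",I)
    for name,u,v in [("anvil",272,230),("swage",239,173),("blank",320,305),("ring",240,115),("smallring",337,264),("flat",380,257),("punch",203,110),("jar",228,130),("bench",300,130)]:
        if n=="scene": print(name,world(c)[v,u].round(3))
E
```

```text
anvil [0.606 0.155 0.067]
swage [ 0.587 -0.065  0.068]
blank [0.594 0.354 0.01 ]
ring [ 0.436 -0.371  0.023]
smallring [0.497 0.283 0.012]
flat [0.435 0.349 0.079]
punch [ 0.533 -0.466  0.018]
jar [ 0.516 -0.295  0.039]
bench [ 0.284 -0.226  0.001]
```

View pics/top_scene.png

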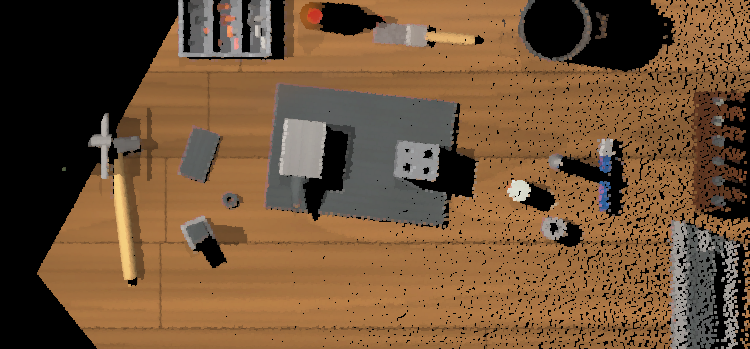

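The top map (2 mm/px) shows the plate centred near (362,157), turned by a few degrees, with the anvil to its left and the swage to its right. The bolster is near (555,230), the punch at (555,162), the flatter at (197,235), the blank at (200,153), the collar at (231,200) and a jar at (518,190). Now I'll measure the poses.

Run:
```python
from h import *
C={n:np.load(n+"0.npz") for n in("scene","side")}
def meas(name,box,zlo,zhi,dark=None):
    for n,c in C.items():
        w=world(c); m=(w[...,0]>box[0])&(w[...,0]<box[1])&(w[...,1]>box[2])&(w[...,1]<box[3])&(w[...,2]>zlo)&(w[...,2]<zhi)
        if dark: im=c["image"].astype(int); m&=(im[...,0]-im[...,2]<25)
        a=w[m]; 
        if len(a)<5: print(name,n,len(a));continue
        lo,hi=np.percentile(a[:,:2],[1,99],axis=0)
        r=cv2.minAreaRect((a[:,:2]*1000).astype(np.float32))
        print(name,n,len(a),"rect",np.round(r[0],1),np.round(r[1],1),round(r[2],1),"zmed",np.median(a[:,2]).round(4),"circ",np.round(cv2.minEnclosingCircle((a[:,:2]*1000).astype(np.float32)),1) if 0 else np.round(cv2.minEnclosingCircle((a[:,:2]*1000).astype(np.float32))[0],1))
meas("plate",(.4,.8,-.2,.25),.006,.014,1)
meas("anvil",(.53,.7,.08,.23),.066,.075)
meas("swage",(.5,.7,-.15,-.02),.066,.075)
meas("blank",(.52,.68,.28,.42),.008,.02,1)
meas("bolster",(.38,.5,-.43,-.3),.022,.035)
meas("punchtop",(.5,.66,-.43,-.3),.08,.1)
meas("punchall",(.5,.66,-.43,-.31),.02,.1)
meas("flattop",(.35,.52,.28,.42),.074,.09)
meas("flatfoot",(.35,.52,.28,.42),.008,.018,1)
meas("collar",(.45,.55,.255,.32),.010,.02)
```

```text
plate scene 6384 rect [625.5  55.3] [417.9 312.2] 83.9 zmed 0.0092 circ [623.   57.8]
plate side 4414 rect [625.3  48.9] [412.3 312.2] 83.9 zmed 0.0096 circ [619.3  49.8]
anvil scene 1164 rect [595.4 144.5] [ 83.  125.5] 84.0 zmed 0.0691 circ [600.5 145.7]
anvil side 501 rect [595.4 143. ] [ 84.2 125.9] 85.2 zmed 0.0696 circ [600.3 141.9]
swage scene 414 rect [578.5 -83.9] [85.7 70.3] 83.7 zmed 0.0693 circ [578.1 -83.2]
swage side 423 rect [579.3 -85.8] [83.3 70. ] 83.6 zmed 0.0695 circ [579.6 -87.1]
blank scene 968 rect [591.8 352.7] [56.6 99.9] 70.3 zmed 0.0111 circ [592.  353.4]
blank side 212 rect [592.  351.8] [61.4 99.3] 71.0 zmed 0.0112 circ [590.9 351.8]
bolster scene 73 rect [ 443.8 -358.6] [41.6 45.1] 4.1 zmed 0.0247 circ [ 443.4 -359.4]
bolster side 212 rect [ 444.4 -360.7] [44.8 43.8] 8.9 zmed 0.0257 circ [ 443.9 -360. ]
punchtop scene 25 rect [ 576.6 -364.9] [17.  13.4] 12.9 zmed 0.0867 circ [ 577.2 -365.9]
punchtop side 49 rect [ 576.3 -368.5] [12.9 16.7] 65.7 zmed 0.0884 circ [ 576.4 -368.9]
punchall scene 171 rect [ 576.2 -361.4] [28.7 22.8] 3.5 zmed 0.0565 circ [ 576.6 -363.6]
punchall side 268 rect [ 547.3 -345.5] [ 23.7 103.3] 47.1 zmed 0.0608 circ [ 548.6 -344.1]
flattop scene 182 rect [434.5 354.3] [34.4 31.6] 25.6 zmed 0.079 circ [435.6 355.8]
flattop side 54 rect [435.2 352.4] [31.5 35.7] 28.9 zmed 0.0791 circ [434.1 350.5]
flatfoot scene 235 rect [459.3 325. ] [ 55.7 130.6] 37.6 zmed 0.0128 circ [459.8 325.8]
flatfoot side 75 rect [460.4 328.1] [ 47.4 130.6] 60.7 zmed 0.013 circ [457.6 323.2]
collar scene 79 rect [501.6 292.3] [27.1 28.3] 88.0 zmed 0.0128 circ [500.6 291.8]
collar side 28 rect [503.4 288.6] [28.3 26.9] 67.0 zmed 0.0131 circ [503.  291.3]
```

Request:
step_arm:
  delta_pos:
    - [1,0.6,0]
    - [1,0.6,0]
    - [1,0.6,0]
    - [1,0.6,0]
    - [1,0.6,0]
    - [1,0.6,0]
    - [1,0.6,0]
    - [1,0.6,0]
    - [1,0.6,0]
    - [1,0.6,0]
    - [1,0.6,0]
    - [1,0.6,0]
  turn: [0.8,0.8,0.8,0.8,0.8,0.8,0.8,0.8,0.8,0.8,0.8,0.8]
  grip: 0
  newtons: 30

```text
time: 1.3
ee_pos: [0.4823, -0.4173, 0.2222]
eef_rot: [0.748, 0.663, -0.0, -0.0]
ft_force: [0.4, -0.6, -0.0]
width: 0.0872
grip_force: 0.0
```

Request:
step_arm:
  delta_pos:
    - [0.96,0.5,0]
    - [0.96,0.5,0]
    - [0.95,0.5,0]
    - [0.95,0.5,0]
    - [0,0,0]
    - [0,0,0]
  turn: [0,0,0,0,0,0]

```text
time: 1.9
ee_pos: [0.5771, -0.3677, 0.2219]
eef_rot: [0.749, 0.662, -0.0, -0.0]
ft_force: [0.4, -0.9, 0.5]
width: 0.0871
grip_force: 0.0
```

Run:
```python
from bench import *
import cv2, numpy as np
s=read_state(); print({k:np.round(s[k],3).tolist() for k in("time","joint_positions","ee_pos","eef_rot","ft_force")})
c=camera("wrist"); cv2.imwrite("pics/w1.png",c["image"][:,:,::-1]); np.savez("w1.npz",**c); print(c["mtx"].round(1).tolist(),c["view"].round(3).tolist())
```

```text
{'time': 1.9, 'joint_positions': [0.773, 0.497, -0.404, 1.264, 0.191, 1.419, 0.261], 'ee_pos': [0.577, -0.368, 0.222], 'eef_rot': [0.749, 0.662, -0.0, -0.0], 'ft_force': [0.355, -0.893, 0.481]}
[[297.3, 0.0, 254.1], [0.0, 297.3, 195.6], [0.0, 0.0, 1.0]] [[0.992, -0.123, 0.0, -0.618], [0.119, 0.963, -0.243, 0.312], [0.03, 0.242, 0.97, -0.317], [0.0, 0.0, 0.0, 1.0]]
```

View pics/w1.png

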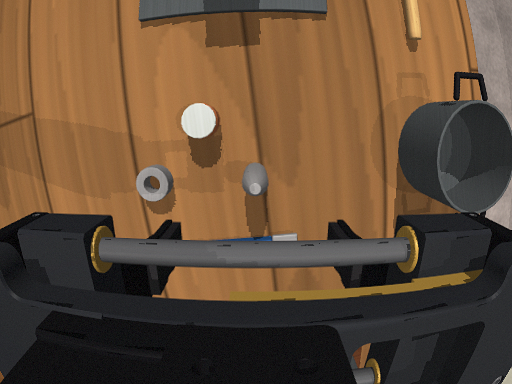

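The wrist view shows the punch nose at (255,188), centred between the fingers at columns 170 and 345. The bolster is at (155,183), the jar at (199,120) and the chisel behind the rod. I'll cast the nose and the bolster centre into world points.

```bash
cat >> h.py <<'E'
def wray(c,u,v,zp):
    K=c["mtx"];T=np.linalg.inv(c["view"]); a,b=u-K[0,2],v-K[1,2]; r=np.hypot(a,b); t=r/K[0,0]
    s=np.sin(t)/max(r,1e-9); d=T[:3,:3]@np.array([a*s,-b*s,-np.cos(t)]);o=T[:3,3]
    return (o+d*(zp-o[2])/d[2]).round(4)
E
python3 - <<'E'
from h import *
c=np.load("w1.npz"); print("tip",wray(c,255,188,.092),"bolster",wray(c,154.5,183,.026))
E
```

```text
tip [ 0.5788 -0.3647  0.092 ] bolster [ 0.4508 -0.3568  0.026 ]
```

Request:
step_arm:
  delta_pos:
    - [0,0.06,-1]
    - [0,0,-1]
    - [0,0,-1]
    - [0,0,-1]
    - [0,0,-1]
    - [0,0,-1]
    - [0,0,-0.8]
    - [0,0,-0.5]
    - [0,0,-0.38]
    - [0,0,0]
    - [0,0,0]
  turn: [0,0,0,0,0,0,0,0,0,0,0]

```text
time: 3.05
ee_pos: [0.5774, -0.367, 0.0315]
eef_rot: [0.75, 0.662, 0.0, 0.001]
ft_force: [0.2, -0.0, 1.4]
width: 0.087
grip_force: 0.0
```

Request:
step_arm:
  delta_pos:
    - [0,0,0]
    - [0,0,0]
    - [0,0,0]
    - [0,0,0]
    - [0,0,0]
    - [0,0,0]
    - [0,0,0]
    - [0,0,0]
  turn: [0,0,0,0,0,0,0,0]
  grip: 1
  newtons: 30

```text
time: 3.85
ee_pos: [0.5772, -0.3665, 0.0305]
eef_rot: [0.75, 0.662, 0.0, 0.0]
ft_force: [2.0, -0.5, 0.9]
width: 0.0308
grip_force: 1.9
```

Request:
step_arm:
  delta_pos:
    - [0,0,0]
    - [0,0,0]
    - [0,0,0.5]
    - [0,0,1]
    - [0,0,1]
    - [0,0,1]
    - [0,0,1]
    - [0,0.5,0.5]
  turn: [0,0,0,0,0,0,0,0]

```text
time: 4.65
ee_pos: [0.577, -0.356, 0.1583]
eef_rot: [0.75, 0.661, -0.0, 0.002]
ft_force: [-0.8, -1.2, -3.2]
width: 0.0292
grip_force: 29.9
```

Request:
step_arm:
  delta_pos:
    - [0.05,1,0]
    - [0.05,1,0]
    - [0.05,1,0]
    - [0.05,1,0]
    - [0.05,1,0]
    - [0.05,1,0]
    - [0.05,1,0]
    - [0.05,1,0]
    - [0.05,1,0]
    - [0.05,1,0]
    - [0.05,1,0]
    - [0,1,0]
  turn: [0,0,0,0,0,0,0,0,0,0,0,0]

```text
time: 5.85
ee_pos: [0.59, -0.052, 0.1553]
eef_rot: [0.749, 0.662, -0.0, -0.0]
ft_force: [0.7, 0.1, -3.9]
width: 0.0293
grip_force: 29.9
```

Request:
step_arm:
  delta_pos:
    - [0,1,0]
    - [0,1,0]
    - [0,0.8,0]
    - [0,0.5,0]
    - [0,0,0]
    - [0,0,0]
  turn: [0,0,0.12,0,0,0]

```text
time: 6.45
ee_pos: [0.5908, 0.0274, 0.1554]
eef_rot: [0.745, 0.667, -0.0, 0.0]
ft_force: [0.9, 0.4, -4.0]
width: 0.0289
grip_force: 29.9
```

Run:
```python
from bench import *
import cv2, numpy as np
s=read_state(); print({k:np.round(s[k],4).tolist() for k in("time","joint_positions","ee_pos","eef_rot","ft_force","width","grip_force")})
c=camera("wrist"); cv2.imwrite("pics/w2.png",c["image"][:,:,::-1]); np.savez("w2.npz",**c)
```

```text
{'time': 6.45, 'joint_positions': [0.3453, 0.3625, -0.579, 1.6155, 0.2084, 1.226, -0.385], 'ee_pos': [0.5908, 0.0274, 0.1554], 'eef_rot': [0.745, 0.667, -0.0003, 0.0002], 'ft_force': [0.8541, 0.4001, -4.024], 'width': 0.0289, 'grip_force': 29.9284}
```

View pics/w2.png

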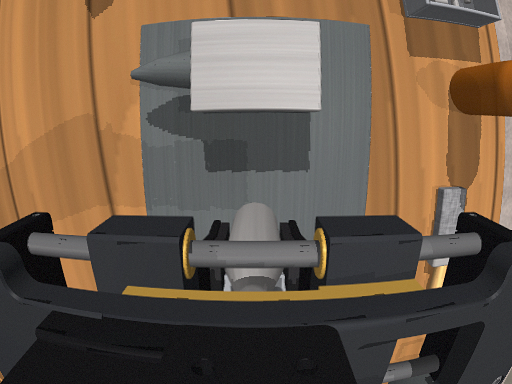

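The wrist view shows the held punch upright between the fingers and the anvil ahead, with face corners at about (191,22), (320,21), (321,110) and (191,110). I'll cross-check the anvil centre from those.

Run:
```python
from h import *
c=np.load("w2.npz"); P=np.array([wray(c,*p,.07) for p in((191,22),(320,21),(321,110),(191,110))]);print(P.round(3).tolist(),P.mean(0),np.linalg.norm(P[0]-P[1]),np.linalg.norm(P[1]-P[2]))
e=P[1]-P[0]+P[2]-P[3];print(np.arctan2(e[1],e[0]))
```

```text
[[0.556, 0.19, 0.07], [0.664, 0.179, 0.07], [0.656, 0.101, 0.07], [0.548, 0.112, 0.07]] [0.60585  0.145475 0.07    ] 0.1090461370246558 0.07867146877998403
-0.1046120827217877
```

Request:
step_arm:
  delta_pos:
    - [0.04,0.1,-0.8]
    - [0,0,-1]
    - [0,0,-1]
    - [0,0,-0.8]
    - [0,0,-0.5]
    - [0,0,-0.25]
    - [0,0,-0.15]
    - [0,0,0]
    - [0,0,0]
  turn: [0,0,0,0,0,0,0,0,0]

```text
time: 7.4
ee_pos: [0.5924, 0.031, 0.0439]
eef_rot: [0.745, 0.667, 0.001, 0.0]
ft_force: [0.1, -0.2, -3.1]
width: 0.0293
grip_force: 29.9
```

Request:
step_arm:
  delta_pos:
    - [0,0,-0.08]
    - [0,0,-0.06]
    - [0,0,0]
    - [0,0,0]
  turn: [0,0,0,0]

```text
time: 7.8
ee_pos: [0.5924, 0.031, 0.0405]
eef_rot: [0.745, 0.667, 0.0, 0.0]
ft_force: [-1.8, -0.0, 5.8]
width: 0.0294
grip_force: 29.9
```

Request:
step_arm:
  delta_pos:
    - [0,0,0]
    - [0,0,0]
    - [0,0,0]
    - [0,0,0]
    - [0,0,0]
    - [0,0,0]
    - [0,0,0.4]
    - [0,0,1]
    - [0,0,1]
    - [0,0,1]
    - [0,0,1]
    - [0,0,1]
  turn: [0,0,0,0,0,0,0,0,0,0,0,0]
  grip: 0

```text
time: 9.0
ee_pos: [0.5918, 0.0311, 0.1765]
eef_rot: [0.745, 0.667, 0.0, 0.0]
ft_force: [0.5, -0.3, -0.3]
width: 0.087
grip_force: 0.0
```

Request:
step_arm:
  delta_pos:
    - [-0.36,-0.97,0]
    - [-0.36,-0.97,0]
    - [-0.36,-0.97,0]
    - [-0.36,-0.97,0]
    - [-0.36,-0.97,0]
    - [-0.36,-0.97,0]
    - [-0.36,-0.97,0]
    - [-0.36,-0.97,0]
    - [-0.36,-0.97,0]
    - [-0.36,-0.97,0]
    - [-0.36,-0.97,0]
    - [-0.36,-0.97,0]
  turn: [0,0,0,0,0,0,0,0,0,0,0,0]

```text
time: 10.2
ee_pos: [0.4836, -0.2609, 0.1755]
eef_rot: [0.745, 0.667, 0.0, 0.0]
ft_force: [0.8, -0.1, 0.6]
width: 0.0871
grip_force: 0.0
```

Request:
step_arm:
  delta_pos:
    - [-0.4,-1,0]
    - [-0.4,-1,0]
    - [-0.4,-1,0]
    - [-0.32,-1,0]
    - [0,0,-1]
    - [0,0,-1]
    - [0,0,-1]
    - [0,0,-1]
    - [0,0,-1]
    - [0,0,0]
    - [0,0,0]
  turn: [0,0,0,0,0,0,0,0,0,0,0]

```text
time: 11.3
ee_pos: [0.4462, -0.3601, 0.0505]
eef_rot: [0.745, 0.667, 0.0, 0.0]
ft_force: [-0.4, 0.3, 1.3]
width: 0.087
grip_force: 0.0
```

Run:
```python
from bench import *
from h import *
c=camera("wrist"); cv2.imwrite("pics/w3.png",c["image"][:,:,::-1]); np.savez("w3.npz",**c)
c=camera("scene"); cv2.imwrite("pics/s3.png",c["image"][:,:,::-1])
w=world(c);m=(abs(w[...,0]-.592)<.04)&(abs(w[...,1]-.03)<.04)&(w[...,2]>.09);a=w[m];print(len(a),a.mean(0),a.max(0))
```

```text
41 [0.59158606 0.03299003 0.0963686 ] [0.59976714 0.0404002  0.10249788]
```

View pics/w3.png

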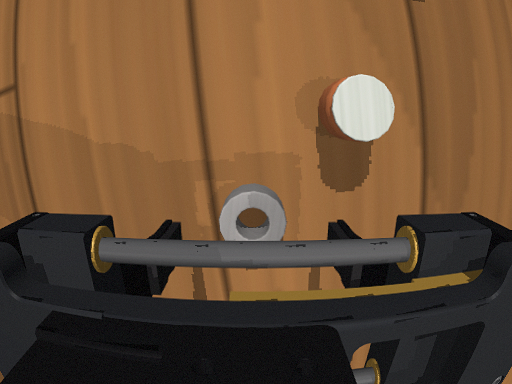

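The wrist view shows the bolster's top ring centred near (253,221), midway between the fingers (columns 165 and 345). The punch stands on the plate: its nose reads (0.592, 0.033).

Run:
```python
from h import *
c=np.load("w3.npz"); print(wray(c,253,221,.026))
```

```text
[ 0.4463 -0.3558  0.026 ]
```

Request:
step_arm:
  delta_pos:
    - [0,0,-0.8]
    - [0,0,-0.6]
    - [0,0,-0.3]
    - [0,0,0]
    - [0,0,0]
  turn: [0,0,0,0,0]

```text
time: 11.9
ee_pos: [0.4461, -0.3602, 0.0075]
eef_rot: [0.745, 0.667, 0.0, 0.0]
ft_force: [0.2, -0.6, -0.1]
width: 0.0872
grip_force: 0.0
```

Request:
step_arm:
  delta_pos:
    - [0,0.1,-0.08]
    - [0,0,0]
    - [0,0,0]
    - [0,0,0]
    - [0,0,0]
    - [0,0,0]
    - [0,0,0]
    - [0,0,0]
    - [0,0,0]
  turn: [0,0,0,0,0,0,0,0,0]
  grip: 1
  newtons: 30

```text
time: 12.8
ee_pos: [0.4458, -0.3576, 0.0051]
eef_rot: [0.745, 0.667, -0.0, 0.0]
ft_force: [-0.8, 0.5, 0.8]
width: 0.0452
grip_force: 30.0
```

Request:
step_arm:
  delta_pos:
    - [0,0,0.5]
    - [0,0,1]
    - [0,0,1]
    - [0,0,1]
    - [0,0,1]
    - [0.15,0.48,1]
    - [0.3,0.95,0.5]
    - [0.3,0.95,0]
    - [0.3,0.95,0]
    - [0.3,0.95,0]
    - [0.3,0.95,0]
    - [0.3,0.95,0]
  turn: [0,0,0,0,0,0,0,0,0,0,0,0]

```text
time: 14.0
ee_pos: [0.4947, -0.2019, 0.1557]
eef_rot: [0.745, 0.667, 0.0, 0.0]
ft_force: [-0.5, 0.9, -2.3]
width: 0.0453
grip_force: 30.0
```

Request:
step_arm:
  delta_pos:
    - [0.3,0.95,0]
    - [0.3,0.95,0]
    - [0.3,0.95,0]
    - [0.3,0.95,0]
    - [0.3,0.95,0]
    - [0.3,0.95,0]
    - [0.3,0.95,0]
    - [0.3,0.95,0]
    - [0.3,0.95,0]
    - [0.3,0.95,0]
    - [0.3,0.95,0]
    - [0.3,0.95,0]
  turn: [0,0,0,0,0,0,0,0,0,0,0,0]

```text
time: 15.2
ee_pos: [0.5846, 0.0828, 0.1557]
eef_rot: [0.745, 0.667, -0.0, 0.0]
ft_force: [-0.3, 1.0, -2.1]
width: 0.0452
grip_force: 30.0
```

Request:
step_arm:
  delta_pos:
    - [0.3,0.95,0]
    - [0.3,0.95,0]
    - [0.2,0.6,0]
    - [0,0,0]
    - [0,0,0]
  turn: [0,0,0,0,0]

```text
time: 15.7
ee_pos: [0.6045, 0.1439, 0.1551]
eef_rot: [0.745, 0.667, -0.0, 0.0]
ft_force: [-0.3, -1.0, -2.2]
width: 0.0453
grip_force: 30.0
```

Request:
step_arm:
  delta_pos:
    - [0,0.02,-0.8]
    - [0,0,-1]
    - [0,0,-0.7]
    - [0,0,-0.4]
    - [0,0,-0.2]
    - [0,0,-0.05]
    - [0,0,0]
    - [0,0,0]
  turn: [0,0,0,0,0,0,0,0]

```text
time: 16.5
ee_pos: [0.6051, 0.145, 0.0772]
eef_rot: [0.745, 0.667, 0.001, 0.0]
ft_force: [-0.7, 0.3, -2.3]
width: 0.0452
grip_force: 30.0
```

Request:
step_arm:
  delta_pos:
    - [0,0,-0.06]
    - [0,0,-0.06]
    - [0,0,0]
    - [0,0,0]
  turn: [0,0,0,0]

```text
time: 16.9
ee_pos: [0.6051, 0.1451, 0.0751]
eef_rot: [0.745, 0.667, 0.0, 0.001]
ft_force: [-4.2, -1.7, 11.5]
width: 0.0448
grip_force: 30.0
```

Contact. Release, rise and look.

Request:
step_arm:
  delta_pos:
    - [0,0,0]
    - [0,0,0]
    - [0,0,0]
    - [0,0,0]
    - [0,0,0]
    - [0,0,0]
    - [0,0,0.4]
    - [0,0,1]
    - [0,0,1]
    - [0,0,1]
    - [0,0,0]
    - [0,0,0]
  turn: [0,0,0,0,0,0,0,0,0,0,0,0]
  grip: 0

```text
time: 18.1
ee_pos: [0.6049, 0.1451, 0.1592]
eef_rot: [0.745, 0.667, 0.001, 0.0]
ft_force: [-0.5, 0.6, -1.5]
width: 0.0872
grip_force: 0.0
```

Run:
```python
from bench import *
from h import *
c=camera("wrist"); cv2.imwrite("pics/w4.png",c["image"][:,:,::-1]); np.savez("w4.npz",**c)
```

```text
(no output)
```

View pics/w4.png

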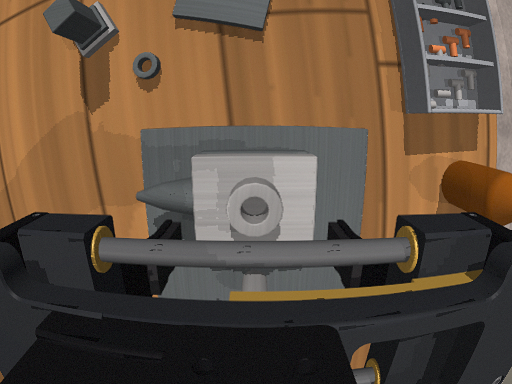

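The wrist view shows the bolster flat on the anvil face, ring centre near (255,208), with the face spanning columns 192–317. The blank is at the top near (222,10), the collar at (147,66) and the flatter at (85,25).

Request:
step_arm:
  delta_pos:
    - [0,0.4,0.5]
    - [0,0.7,0]
    - [0,0.7,0]
    - [0,0.7,0]
    - [0,0.7,0]
    - [0,0.7,0]
    - [-0.1,0.7,0]
    - [-0.1,0.7,0]
    - [-0.1,0.7,0]
    - [-0.1,0.7,0]
    - [-0.12,0.7,0]
    - [0,0.4,0]
  turn: [0.9,0.95,0.95,0.95,0.95,0.95,0.95,0.95,0.95,0.95,0.95,0.8]

```text
time: 19.35
ee_pos: [0.5902, 0.3414, 0.1696]
eef_rot: [0.164, 0.986, -0.0, -0.001]
ft_force: [-0.9, -0.4, 0.8]
width: 0.0865
grip_force: 0.0
```

Request:
step_arm:
  delta_pos:
    - [0,0.5,0]
    - [0,0,-0.5]
    - [0,0,-1]
    - [0,0,-1]
    - [0,0,0]
    - [0,0,0]
    - [0,0,0]
  turn: [0,0,0,0,0,0,0]

```text
time: 20.05
ee_pos: [0.5922, 0.3527, 0.1096]
eef_rot: [0.168, 0.986, 0.001, 0.001]
ft_force: [0.3, 0.2, 0.3]
width: 0.0869
grip_force: 0.0
```

Run:
```python
from bench import *
from h import *
print("bolster",wray(np.load("w4.npz"),255,208,.096))
s=read_state(); print({k:np.round(s[k],4).tolist() for k in("time","joint_positions","ee_pos","eef_rot")})
c=camera("wrist"); cv2.imwrite("pics/w5.png",c["image"][:,:,::-1]); np.savez("w5.npz",**c)
```

```text
bolster [0.6064 0.1468 0.096 ]
{'time': 20.05, 'joint_positions': [-0.0535, 0.6956, -0.8411, 1.3694, 0.5187, 1.301, 0.3203], 'ee_pos': [0.5922, 0.3527, 0.1096], 'eef_rot': [0.168, 0.9858, 0.0006, 0.0006]}
```

View pics/w5.png

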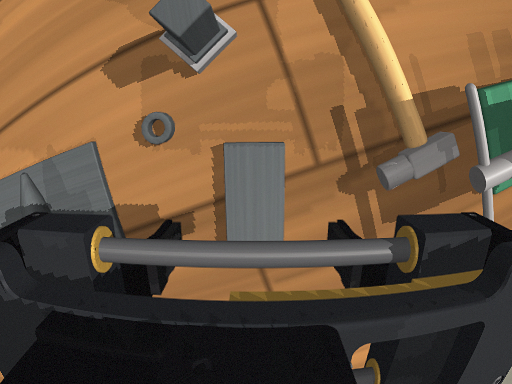

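The wrist view shows the blank square between the fingers, columns 224–284, far edge at row 142, with the collar (158,128) and hammer (420,160) well clear. I'll check its lengthwise centre while going down.

Run:
```python
from h import *
c=np.load("w5.npz"); a,b=wray(c,224,142,.012),wray(c,284,142,.012); m=(a+b)/2; d=b-a; n=np.array([d[1],-d[0]])/np.hypot(d[0],d[1])
print(a,b,np.arctan2(d[1],d[0]),"centre",m[:2]+.05*n,m[:2]-.05*n)
```

```text
[0.5378 0.3464 0.012 ] [0.5552 0.3958 0.012 ] 1.2321391708445981 centre [0.59366008 0.35448896] [0.49933992 0.38771104]
```

Request:
step_arm:
  delta_pos:
    - [0,0,-0.8]
    - [0,0,-1]
    - [0,0,-1]
    - [0,0,-0.7]
    - [0,0,-0.4]
    - [0,0,-0.2]
    - [0,0,0]
    - [0,0,0]
  turn: [0,0,0,0,0,0,0,0]

```text
time: 20.9
ee_pos: [0.5921, 0.3529, 0.0069]
eef_rot: [0.167, 0.986, 0.001, 0.0]
ft_force: [0.4, 0.2, 0.7]
width: 0.0869
grip_force: 0.0
```

Request:
step_arm:
  delta_pos:
    - [0,0,-0.15]
    - [0,0,0]
    - [0,0,0]
  turn: [0,0,0]

```text
time: 21.2
ee_pos: [0.5917, 0.3525, 0.0022]
eef_rot: [0.167, 0.986, 0.0, 0.0]
ft_force: [0.8, -0.2, 0.7]
width: 0.0872
grip_force: 0.0
```

Request:
step_arm:
  delta_pos:
    - [0,0,0]
    - [0,0,0]
    - [0,0,0]
    - [0,0,0]
    - [0,0,0]
    - [0,0,0]
    - [0,0,0]
    - [0,0,0]
  turn: [0,0,0,0,0,0,0,0]
  grip: 1
  newtons: 45

```text
time: 22.0
ee_pos: [0.5916, 0.3526, 0.0021]
eef_rot: [0.167, 0.986, 0.0, 0.0]
ft_force: [1.0, 2.1, -1.1]
width: 0.0537
grip_force: 45.0
```

Request:
step_arm:
  delta_pos:
    - [0,0,0.3]
    - [0,0,0.6]
    - [0,0,1]
    - [0,0,1]
    - [0,0,1]
    - [0,0,1]
    - [0,0,1]
    - [0,-0.3,0.7]
    - [0.1,-0.7,0.2]
    - [0.1,-0.9,0]
    - [0.1,-0.9,0]
    - [0.1,-0.9,0]
  turn: [0,0,0,0,0,0,0,0,0,0.4,0.4,0.4]

```text
time: 23.2
ee_pos: [0.6014, 0.2582, 0.1723]
eef_rot: [0.095, 0.995, -0.0, -0.0]
ft_force: [0.5, 0.7, -5.5]
width: 0.0533
grip_force: 45.0
```

Request:
step_arm:
  delta_pos:
    - [0.1,-0.9,0]
    - [0.04,-0.9,0]
    - [0,-0.9,0]
    - [0,-0.9,0]
    - [0,-0.7,0]
    - [0,-0.32,0]
    - [0,0,0]
    - [0,0,0]
    - [0,0,0]
  turn: [0.4,0.3,0,0,0,0,0,0,0]

```text
time: 24.1
ee_pos: [0.6047, 0.146, 0.1722]
eef_rot: [0.053, 0.999, 0.0, -0.0]
ft_force: [-0.4, -0.6, -5.7]
width: 0.0531
grip_force: 45.0
```

Run:
```python
from bench import *
from h import *
s=read_state(); print({k:np.round(s[k],4).tolist() for k in("time","ee_pos","eef_rot","ft_force","torque")})
c=camera("scene"); cv2.imwrite("pics/s6.png",cv2.resize(c["image"][110:330,170:430,::-1],None,fx=2.5,fy=2.5)); np.savez("s6.npz",**c)
```

```text
{'time': 24.1, 'ee_pos': [0.6047, 0.146, 0.1722], 'eef_rot': [0.0533, 0.9986, 0.0004, -0.0], 'ft_force': [-0.3902, -0.6049, -5.6873], 'torque': [0.1213, -0.09, -0.04]}
```

View pics/s6.png

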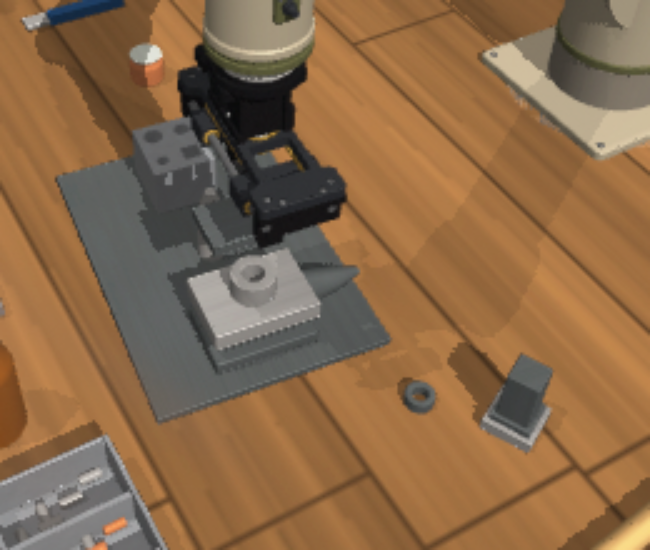

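The scene crop shows the bolster centred on the anvil and the gripper above, but the blank isn't obvious in the fingers. I'll check where it is, and whether the punch is standing.

Run:
```python
from bench import *
from h import *
c=np.load("s6.npz")
f=lambda P:((np.array(px(c,P))-[170,110])*2.5).round(0)
print("tcp",f([.605,.146,.172]),"anvil face",f([.605,.146,.07]),"punch nose",f([.592,.031,.102]),"foot",f([.592,.031,.01]),"tcp+.07", f([.605,.146,.25]))
w=world(c); m=(w[...,0]>.5)&(w[...,0]<.72)&(w[...,1]>.0)&(w[...,1]<.25)&(w[...,2]>.12)&(w[...,2]<.2);print(m.sum(), w[m].mean(0) if m.sum() else 0)
d=camera("side"); cv2.imwrite("pics/sd6.png",cv2.resize(d["image"][100:260,170:370,::-1],None,fx=3,fy=3)); np.savez("sd6.npz",**d)
```

```text
tcp [252. 219.] anvil face [251. 292.] punch nose [208. 191.] foot [210. 251.] tcp+.07 [253. 155.]
427 [0.63400202 0.14965055 0.17973406]
```

View pics/sd6.png

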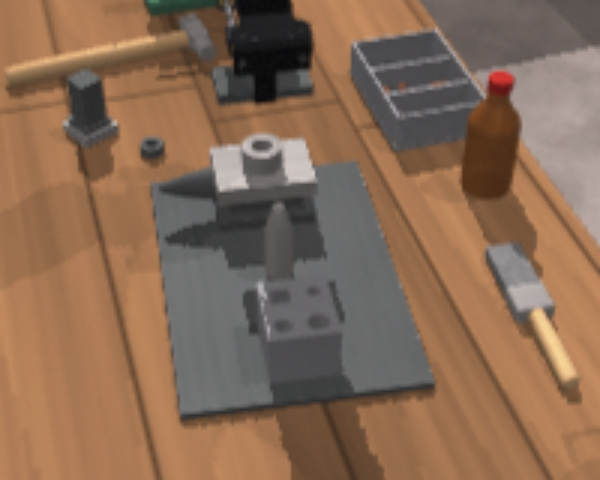

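The side crop shows the punch standing midway between the anvil and the swage (nose at (278,210)), the bolster on the face, and the blank held level in the fingers at (265,85). Now lower it.

Request:
step_arm:
  delta_pos:
    - [0,0,-0.6]
    - [0,0,-0.9]
    - [0,0,-0.7]
    - [0,0,-0.4]
    - [0,0,-0.2]
    - [0,0,0]
    - [0,0,0]
  turn: [0,0,0,0,0,0,0]

```text
time: 24.9
ee_pos: [0.6055, 0.1447, 0.1028]
eef_rot: [0.054, 0.999, 0.0, 0.0]
ft_force: [-0.9, -0.6, -4.8]
width: 0.0533
grip_force: 45.0
```

Request:
step_arm:
  delta_pos:
    - [0,0,-0.06]
    - [0,0,-0.06]
    - [0,0,-0.04]
    - [0,0,0]
    - [0,0,0]
  turn: [0,0,0,0,0]

```text
time: 25.4
ee_pos: [0.6051, 0.1445, 0.0981]
eef_rot: [0.054, 0.999, 0.0, 0.0]
ft_force: [-0.2, 0.8, -5.1]
width: 0.0536
grip_force: 45.0
```

Request:
step_arm:
  delta_pos:
    - [0,0,-0.04]
    - [0,0,0]
    - [0,0,0]
  turn: [0,0,0]

```text
time: 25.7
ee_pos: [0.6052, 0.1444, 0.098]
eef_rot: [0.054, 0.999, -0.0, 0.0]
ft_force: [-5.3, -1.2, 7.3]
width: 0.0532
grip_force: 45.0
```

Request:
step_arm:
  delta_pos:
    - [0,0,0]
    - [0,0,0]
    - [0,0,0]
    - [0,0,0]
    - [0,0,0]
    - [0,0,0]
    - [0,0,0.3]
    - [0,0,1]
    - [0,0,1]
    - [0,0,1]
    - [0,0,0]
    - [0,0,0]
  turn: [0,0,0,0,0,0,0,0,0,0,0,0]
  grip: 0

```text
time: 26.9
ee_pos: [0.6053, 0.1445, 0.1802]
eef_rot: [0.054, 0.999, 0.0, 0.001]
ft_force: [0.6, -0.4, -0.3]
width: 0.0871
grip_force: 0.0
```

Run:
```python
from bench import *
from h import *
c=camera("wrist"); cv2.imwrite("pics/w7.png",c["image"][:,:,::-1]); np.savez("w7.npz",**c)
d=camera("side"); w=world(d); m=(abs(w[...,0]-.605)<.09)&(abs(w[...,1]-.145)<.07)&(abs(w[...,2]-.108)<.004); a=w[m]; print(len(a),cv2.minAreaRect((a[:,:2]*1000).astype(np.float32)) if len(a) else 0)
```

```text
318 ((605.430419921875, 142.90269470214844), (59.17539596557617, 99.04995727539062), 84.89887237548828)
```

View pics/w7.png

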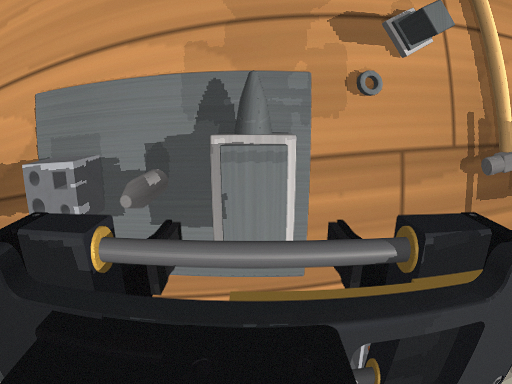

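The wrist view shows the blank lying along the horn on the bolster. Depth puts it at (0.605, 0.143), yaw −5°, top at 0.108. The punch stands at (143,188). Next, the flatter.

Request:
step_arm:
  delta_pos:
    - [-0.4,0.5,0]
    - [-0.68,0.83,0]
    - [-0.68,0.83,0]
    - [-0.68,0.83,0]
    - [-0.68,0.83,0]
    - [-0.68,0.83,0]
    - [-0.68,0.83,0]
    - [-0.68,0.83,0]
    - [-0.68,0.83,0]
    - [-0.68,0.83,0]
    - [-0.3,0.37,0]
    - [0,0,0]
  turn: [-0.5,-0.8,-0.8,-0.8,-0.8,-0.8,-0.8,-0.8,-0.8,-0.8,-0.6,0]

```text
time: 28.2
ee_pos: [0.4327, 0.3544, 0.179]
eef_rot: [0.523, 0.852, -0.0, -0.0]
ft_force: [0.6, -0.3, -0.3]
width: 0.0867
grip_force: 0.0
```

Run:
```python
from bench import *
from h import *
s=read_state(); print({k:np.round(s[k],4).tolist() for k in("time","joint_positions","ee_pos","eef_rot")})
c=camera("wrist"); cv2.imwrite("pics/w8.png",c["image"][:,:,::-1]); np.savez("w8.npz",**c)
```

```text
{'time': 28.2, 'joint_positions': [-0.0312, 0.3398, -0.8846, 1.6599, 0.2723, 1.2728, -0.4999], 'ee_pos': [0.4327, 0.3544, 0.179], 'eef_rot': [0.5235, 0.852, -0.0003, -0.0005]}
```

View pics/w8.png

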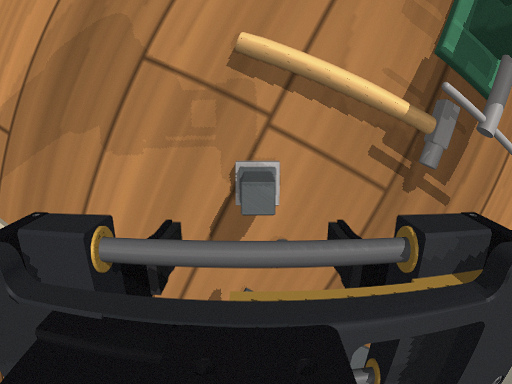

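The wrist view shows the flatter square to the gripper, its top face at about columns 241–275, rows 181–214.

Run:
```python
from h import *
c=np.load("w8.npz"); print(wray(c,258,198,.08)); a,b=wray(c,236,162,.014),wray(c,279,162,.014);print(a,b,np.arctan2(*(b-a)[[1,0]]))
```

```text
[0.4372 0.3567 0.08  ]
[0.4053 0.3675 0.014 ] [0.4478 0.389  0.014 ] 0.4683424101883018
```

Request:
step_arm:
  delta_pos:
    - [0.1,0,-0.7]
    - [0,0,-1]
    - [0,0,-1]
    - [0,0,-1]
    - [0,0,-1]
    - [0,0,-0.7]
    - [0,0,-0.45]
    - [0,0,-0.2]
    - [0,0,0]
    - [0,0,0]
  turn: [0,0,0,0,0,0,0,0,0,0]

```text
time: 29.25
ee_pos: [0.4376, 0.3534, 0.0292]
eef_rot: [0.524, 0.851, 0.001, 0.0]
ft_force: [-0.3, -0.1, 0.0]
width: 0.087
grip_force: 0.0
```

Request:
step_arm:
  delta_pos:
    - [0,0,0]
    - [0,0,0]
    - [0,0,0]
    - [0,0,0]
    - [0,0,0]
    - [0,0,0]
    - [0,0,0]
    - [0,0,0]
    - [0,0,0]
    - [0,0,0]
  turn: [0,0,0,0,0,0,0,0,0,0]
  grip: 1
  newtons: 45

```text
time: 30.25
ee_pos: [0.4371, 0.3529, 0.0283]
eef_rot: [0.525, 0.851, 0.0, 0.0]
ft_force: [-0.9, 0.4, -0.2]
width: 0.0318
grip_force: 45.0
```

Request:
step_arm:
  delta_pos:
    - [0,0,0.4]
    - [0,0,0.8]
    - [0,0,1]
    - [0,0,1]
    - [0,0,1]
    - [0,0,1]
    - [0.1,-0.5,0]
    - [0.14,-0.95,0]
    - [0.14,-0.95,0]
    - [0.14,-0.95,0]
    - [0.14,-0.95,0]
    - [0.14,-0.95,0]
  turn: [0,0,0,0,0,0,0.3,0.6,0.6,0.6,0.6,0.6]

```text
time: 31.45
ee_pos: [0.4565, 0.2205, 0.1582]
eef_rot: [0.345, 0.938, -0.0, -0.0]
ft_force: [0.9, -0.5, -6.1]
width: 0.0317
grip_force: 45.0
```

Request:
step_arm:
  delta_pos:
    - [0.14,-0.95,0]
    - [0.14,-0.95,0]
    - [0.14,-0.95,0]
    - [0.14,-0.95,0]
    - [0.14,-0.95,0]
    - [0.14,-0.95,0]
    - [0.14,-0.95,0]
    - [0.14,-0.95,0]
    - [0.14,-0.95,0]
    - [0.14,-0.95,0]
    - [0.14,-0.95,0]
    - [0,-0.95,0]
  turn: [0.6,0.6,0.6,0.6,0.6,0.6,0.6,0.6,0.19,0,0,0]

```text
time: 32.65
ee_pos: [0.4952, -0.064, 0.1583]
eef_rot: [0.055, 0.999, 0.0, -0.0]
ft_force: [0.7, -0.3, -5.9]
width: 0.0317
grip_force: 45.0
```

Request:
step_arm:
  delta_pos:
    - [0,-0.48,0]
    - [0,0,0]
    - [0,0,0]
    - [0,0,0]
  turn: [0,0,0,0]

```text
time: 33.05
ee_pos: [0.4955, -0.0738, 0.1584]
eef_rot: [0.054, 0.999, 0.0, -0.0]
ft_force: [0.5, -0.5, -6.7]
width: 0.032
grip_force: 45.0
```

Run:
```python
from bench import *
from h import *
s=read_state(); print({k:np.round(s[k],4).tolist() for k in("time","joint_positions","ee_pos","eef_rot","ft_force","width")})
c=camera("side"); w=world(c)
for n,b in(("swage",(.5,.7,-.16,-.02,.064,.076)),):
    m=(w[...,0]>b[0])&(w[...,0]<b[1])&(w[...,1]>b[2])&(w[...,1]<b[3])&(w[...,2]>b[4])&(w[...,2]<b[5]);a=w[m];print(n,len(a),cv2.minAreaRect((a[:,:2]*1000).astype(np.float32)) if len(a) else 0)
c=camera("wrist"); cv2.imwrite("pics/w9.png",c["image"][:,:,::-1]); np.savez("w9.npz",**c)
```

```text
{'time': 33.05, 'joint_positions': [0.802, 0.1882, -0.8104, 1.8321, 0.1465, 1.1829, 1.4078], 'ee_pos': [0.4955, -0.0738, 0.1584], 'eef_rot': [0.0538, 0.9986, 0.0002, -0.0001], 'ft_force': [0.4643, -0.4707, -6.72], 'width': 0.032}
swage 442 ((579.1566162109375, -86.02137756347656), (81.99446868896484, 70.54576110839844), 82.2496337890625)
```

View pics/w9.png

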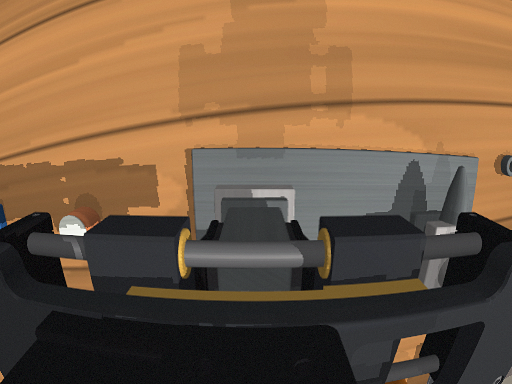

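The wrist view shows the flatter held upright over the plate in front of the swage, its foot edge at row 188 and the plate's front edge at row 150. Lowering it now.

Request:
step_arm:
  delta_pos:
    - [0,-0.06,-0.7]
    - [0,0,-1]
    - [0,0,-1]
    - [0,0,-0.9]
    - [0,0,-0.6]
    - [0,0,-0.35]
    - [0,0,-0.1]
    - [0,0,0]
    - [0,0,0]
  turn: [0,0,0,0,0,0,0,0,0]

```text
time: 34.05
ee_pos: [0.4963, -0.0769, 0.0429]
eef_rot: [0.055, 0.998, -0.0, 0.001]
ft_force: [-0.2, -0.2, -6.8]
width: 0.0319
grip_force: 45.0
```

Request:
step_arm:
  delta_pos:
    - [0,0,-0.06]
    - [0,0,-0.04]
    - [0,0,0]
    - [0,0,0]
  turn: [0,0,0,0]

```text
time: 34.45
ee_pos: [0.4956, -0.0769, 0.0397]
eef_rot: [0.055, 0.998, -0.0, 0.0]
ft_force: [0.4, 0.3, -6.5]
width: 0.0317
grip_force: 45.0
```

Request:
step_arm:
  delta_pos:
    - [0,0,-0.05]
    - [0,0,-0.04]
    - [0,0,0]
    - [0,0,0]
  turn: [0,0,0,0]

```text
time: 34.85
ee_pos: [0.4958, -0.0768, 0.0383]
eef_rot: [0.055, 0.998, -0.0, 0.0]
ft_force: [-6.3, -0.2, 9.0]
width: 0.0317
grip_force: 45.0
```

Contact. Release, go straight up, and then check all placements.

Request:
step_arm:
  delta_pos:
    - [0,0,0]
    - [0,0,0]
    - [0,0,0]
    - [0,0,0]
    - [0,0,0]
    - [0,0,0]
    - [0,0,0.4]
    - [0,0,1]
    - [0,0,1]
    - [0,0,1]
    - [0,0,1]
    - [0,0,1]
  turn: [0,0,0,0,0,0,0,0,0,0,0,0]
  grip: 0

```text
time: 36.05
ee_pos: [0.4956, -0.0765, 0.1741]
eef_rot: [0.055, 0.999, -0.0, 0.0]
ft_force: [-0.2, -0.4, -0.1]
width: 0.0868
grip_force: 0.0
```

Request:
step_arm:
  delta_pos:
    - [-0.3,-0.5,1]
    - [-0.3,-1,1]
    - [-0.3,-1,1]
    - [0,-1,0]
    - [0,-1,0]
    - [0,-1,0]
    - [0,-1,0]
    - [0,-1,0]
    - [0,-1,0]
    - [0,0,0]
    - [0,0,0]
  turn: [0,0,0,0,0,0,0,0,0,0,0]

```text
time: 37.15
ee_pos: [0.4731, -0.2891, 0.2477]
eef_rot: [0.055, 0.998, 0.0, 0.0]
ft_force: [-0.4, 0.7, 0.8]
width: 0.0869
grip_force: 0.0
```

Run:
```python
from bench import *
from h import *
s=read_state(); print({k:np.round(s[k],4).tolist() for k in("time","ee_pos","width")})
for n in("scene","side"):
    c=camera(n); w=world(c)
    for k,b in dict(swage=(.52,.7,-.16,-.02,.064,.076),blank=(.5,.7,.08,.22,.103,.113),bolster=(.56,.65,.1,.19,.075,.094),punch=(.55,.64,-.01,.07,.095,.106),punchbody=(.55,.64,-.01,.07,.02,.07),flat=(.44,.55,-.13,-.02,.084,.096),collar=(.45,.55,.255,.32,.010,.02)).items():
        m=(w[...,0]>b[0])&(w[...,0]<b[1])&(w[...,1]>b[2])&(w[...,1]<b[3])&(w[...,2]>b[4])&(w[...,2]<b[5]);a=w[m]
        if len(a)>4: r=cv2.minAreaRect((a[:,:2]*1000).astype(np.float32)); print(n,k,len(a),np.round(r[0],1),np.round(r[1],1),round(r[2],1),a[:,2].max().round(4))
    cv2.imwrite(f"pics/{n}9.png",c["image"][:,:,::-1])
```

```text
{'time': 37.15, 'ee_pos': [0.4731, -0.2891, 0.2477], 'width': 0.0869}
scene swage 460 [578.4 -84.2] [83.8 70.3] 83.9 0.0738
scene blank 765 [604.8 144.5] [ 58.2 101.4] 83.3 0.1112
scene bolster 34 [602.2 162.7] [13.1 72.3] 84.2 0.0939
scene punch 27 [591.9  32.4] [14.2 12.9] 62.4 0.1039
scene punchbody 139 [595.4  39.1] [14.  27.3] 61.5 0.0695
scene flat 98 [492.9 -75.4] [34.9 31.9] 85.9 0.0935
scene collar 74 [501.3 291. ] [28.8 26.3] 56.9 0.0172
side swage 202 [594.6 -87. ] [83.  40.2] 84.5 0.0743
side blank 55 [649.5 135.1] [57.2 22.6] 61.1 0.1101
side punchbody 55 [596.1  17.3] [21.3  5.5] 24.0 0.0695
side collar 23 [499.2 289.4] [22.  32.7] 4.5 0.0158
```

View pics/scene9.png

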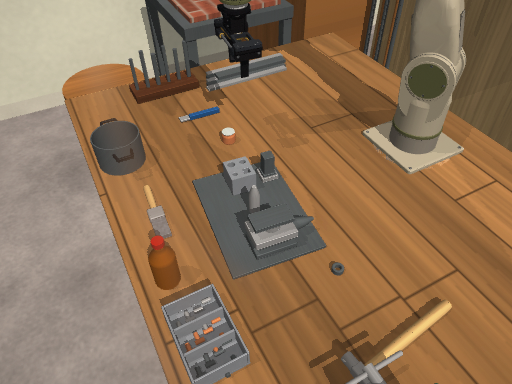

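The scene view shows everything placed: the stack on the anvil at (275,225), the punch at (254,198), the flatter at (267,167) in front of the swage, and the collar, hammer and chisel unmoved. Measured positions are within 3 mm or so of target.

```bash
python3 -c "
from bench import *
print(close_job())"
```

```text
the job is handed in; nothing more can be done
None
```

I placed the bolster, blank, punch and flatter as asked and handed the job in at about 37 s. The last camera check put all four within about 3 mm of target, and the collar, hammer and chisel look unmoved; no verdict came back.

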